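# Pack seal cartons against the corner and fill the gap

## Task

Pack the board for shipping: slide the brown carton along the board, without lifting it, until it is tight in the corner of the two yellow fences, and only then slide the blue carton likewise until it is tight against the back fence and the brown carton. Then find the wooden block that fills the gap left between the blue carton and the red stop, stand it upright on the board in that gap, long side parallel to the stop and not sticking out past the cartons, with both cartons still tight. Leave the loose seal rings and the steel sleeve alone.

Things in the scene. Friction and masses are not known exactly. Their poses are not given: they have to be found in the camera images.
- corner (a point): the reference corner: where the inner faces of the board's two yellow fences meet, at the top of the plate, 6 mm above the table. x points outward through the back fence, y outward through the side fence, z up, so all that is on the board has negative x and y here
- board: packing board fixed to the table (place and yaw vary): green plate 6 mm thick, reaching to x = -250, y = -290 mm of the corner, front and right edges open. Yellow fences 12 mm thick, 30 mm above the plate: back fence along y (inner face x = 0), side fence along x (inner face y = 0), both the plate's full length. Origin: under the corner, on the table; axes as the corner's
- stop: red fixed stop bar in one of three slots (free ones: thin black lines, flush): 90 mm along x (back fence to x = -90 of the corner), 10 mm thick along y, 18 mm high. Origin: centre of its underside; axes as the corner's; at y = -190, -202 or -214 mm of the corner, so with both cartons packed the gap from blue carton to stop is 35, 47 or 59 mm
- carton_a: brown cardboard carton, closed and rigid, 90 mm along its x, 80 mm along its y, 60 mm tall, 0.25 to 0.5 kg, starts askew on the front part of the board, nearer the side fence. Origin: centre of its underside; z up. When packed its centre is at x = -45, y = -40 mm of the corner
- carton_b: blue carton, closed and rigid, 90 mm along its x, 70 mm along its y, 60 mm tall, 0.2 to 0.45 kg, starts askew on the front part of the board, to the right of the brown one. Origin: centre of its underside; z up. When packed its centre is at x = -45, y = -115 mm of the corner
- block_31: pale wooden filler block standing on the table, 31 mm thick (along its own y), 50 mm long (its own x), 60 mm tall; edges rounded 3 mm. The thinnest of three like blocks; which lies where changes. Origin: centre of its underside; z up
- block_43: pale wooden filler block standing on the table, 43 mm thick (along its own y), 50 mm long (its own x), 60 mm tall; edges rounded 3 mm. The middle of three like blocks; which lies where changes. Origin: centre of its underside; z up
- block_55: pale wooden filler block standing on the table, 55 mm thick (along its own y), 50 mm long (its own x), 60 mm tall; edges rounded 3 mm. The thickest of three like blocks; which lies where changes. Origin: centre of its underside; z up
- seal_big: a large flat black rubber seal ring, 68 mm across, 8 mm thick, lying on the table; leave alone. Origin: centre of its underside
- seal_small: a small flat black rubber seal ring, 48 mm across, 7 mm thick, lying on the table; leave alone. Origin: centre of its underside
- sleeve: a steel sleeve standing upright, 44 mm across, 110 mm tall; leave alone. Origin: centre of its underside
Things that resemble listed ones, but are neither listed nor needed, are in the scene too. What is shaped like the carton_a but pink or purple is not meant.

How it is judged:
By the outcome, as a careful person would: the job done as asked, in the order asked, and still so for the second after the job is handed in, with the robot touching nothing.
It also fails if it takes over 72 s, if anything falls off the work surface, if the arm or the gripper's body presses on something with over 40 N, if the wrist force passes 120 N, or if a joint passes its speed limit or range.

## Robot

A 6-joint arm with a two-finger parallel gripper is mounted at the origin on the work surface. World frame = base frame: x ahead of the robot, y to its left, z up, the work surface at z = 0. Lengths are in m, angles in rad, forces in N, time in s.
With the tool pointing down it reaches from about 0.325 to 0.775 m from the base axis. Payload 5.5 kg.
Tool frame: the origin (TCP) lies midway between the tips of the shut fingers; the grasp point (between the pads) lies 19 mm behind it; z points along the fingers, y is the line along which they close (so a half turn about z gives the same grasp; the last joint's range is limited). The gripper opens to 88 mm and grips with 3 to 60 N. Pads are 20 mm wide; open, the fingers measure 115 mm over their backs; the gripper's body (75 mm by 178 mm) begins 61 mm behind the grasp point.
Start: joints at [1.105, 0.091, 1.231, -0, 1.82, -0.057], TCP at [0.239, 0.551, 0.223] pointing down, gripper open.
Joint ranges: [-2.87, 2.87], [-0.86, 2.18], [0.17, 2.46], [-1.51, 4.65], [0.06, 2.69], [-2.65, 2.65]. Speed limits (rad/s): [2.57, 2.57, 3.01, 3.14, 3.14, 3.14].

## Interface

Orientations are given as a unit quaternion [w, x, y, z].
In Python, from station import manip, monitor, eyes, order gives the robot as it stands. The module is installed in compiled form; this text tells all that it offers. Calls block until the motion is done:
- manip.goto(position, orientation): joint-space move of the TCP to a pose.
- manip.move_l(position, attitude=None, rate=0.15, until_force=None): straight line of the TCP; attitude=None keeps the orientation; rate is the mean speed in m/s. With until_force (N) it stops when the force on the tool has changed by that much, and returns True; else False.
- manip.move_j(angles): joint-space move.
- manip.release() and manip.close(squeeze=None): open the fingers fully, or close them until they stop; squeeze is the grip in N (None keeps the last).
- manip.wait(seconds).
- manip.ik(position, orientation): joint angles nearest the present ones, or None.
- monitor.read_state(): the state.
- eyes.snapshot(name): name is "side" or "top" or "wrist"; returns a dict with "image" (480x640x3 uint8, red, green, blue), "depth" (480x640 float32, m along the optical axis (not along the pixel's ray), 0 where there is no reading), "vfov" (degrees; the focal length in pixels is half the picture's height over the tangent of half this angle, whatever the lens; pixels are square), "cx", "cy" (the principal point, pixels), "world_from_camera" (4x4, takes a point from camera to world coordinates); the wrist camera has in their place "tool_from_camera" (4x4, takes a point from camera to tool coordinates, whose origin is the TCP and whose axes are the flange's). Camera axes: x right, y up, looking along -z (the intrinsics and any distortion apply to the point x, -y, -z); pixel columns grow to the right and rows downward; lengths in m; the calibration is good to about 2 mm. A picture is of the moment at which its call begins: read the wrist's pose just before it.
A pose or a line that the arm cannot do raises manip.IKError and nothing moves.
- order.job_done(): hands the job in; it is judged then, once.
The state is a dict: "t": time; "joint_positions": joint angles; "dq": joint speeds; "joint_efforts": joint torques, N m; "eef_pos": TCP position; "ee_rot": TCP orientation; "contact_force": force on the tool from outside, world axes, zero at the start; "torque": the same for the moment, N m; "width": finger opening in m; "finger_force": force on a finger pad.
Only numpy, scipy, OpenCV 4.12 (cv2) and the standard library are available. Lean on these libraries where they do the work, as an engineer would, in place of code of your own. Each camera call takes 0.05 s, during which the arm holds its last target. There are 200 camera calls.

## Working session

There is one attempt and no reset: what is moved stays moved. The work goes in short steps, each a Python script; the robot and the scene stay as the last script left them, time stands still between calls to the robot, and variables do not carry over. Pictures are saved under pics/ and viewed, at most 10 in all, crops included, and the job is handed in when it is done.

```bash
mkdir -p pics; cat > h.py <<'E'
import numpy as np, cv2
from station import manip, monitor, eyes, order
def save(n,f):
    s=eyes.snapshot(n); cv2.imwrite(f'pics/{f}.png',s['image'][:,:,::-1]); np.savez(f'pics/{f}.npz',**{k:v for k,v in s.items()}); return s
E
python3 - <<'E'
from h import *
for n in('top','side'):
    s=save(n,n+'0'); print({k:(v if np.ndim(v)<1 else np.shape(v)) for k,v in s.items()}); print(np.round(s['world_from_camera'],3))
print(monitor.read_state())
E
```

```text
{'image': (480, 640, 3), 'depth': (480, 640), 'vfov': 43.73494774014717, 'cx': 327.5099818225492, 'cy': 244.40581202353968, 'world_from_camera': (4, 4)}
[[-0.099  0.972 -0.211  0.191]
 [-0.995 -0.098  0.017  0.034]
 [-0.004  0.212  0.977  1.386]
 [ 0.     0.     0.     1.   ]]
{'image': (480, 640, 3), 'depth': (480, 640), 'vfov': 55.37095630920468, 'cx': 319.5612265905103, 'cy': 240.42250812774418, 'world_from_camera': (4, 4)}
[[-0.976  0.16  -0.15   0.364]
 [-0.219 -0.656  0.722  0.671]
 [ 0.017  0.738  0.675  0.625]
 [ 0.     0.     0.     1.   ]]
{'t': 0.1, 'joint_positions': array([ 1.10531733e+00,  9.17827617e-02,  1.23175749e+00,  2.05634440e-06,
        1.81982881e+00, -5.66801913e-02]), 'dq': array([ 7.68543519e-04, -2.46245501e-04, -1.71765999e-03,  1.07956038e-03,
       -3.15289515e-05, -7.87204293e-04]), 'joint_efforts': array([ 2.55366162e-03, -4.47857201e+01, -4.07569242e+01,  6.99766818e-02,
        2.84070085e-02, -1.42167009e-04]), 'eef_pos': array([0.23837076, 0.55031727, 0.22162496]), 'ee_rot': array([-2.30229702e-04,  2.02978776e-01,  9.79182735e-01, -8.57848228e-04]), 'contact_force': array([-0.02268522,  0.08437093,  0.82773564]), 'torque': array([-0.04304755, -0.00583668, -0.01990555]), 'finger_force': 0.0, 'width': 0.0878713392924139}
```

View pics/top0.png

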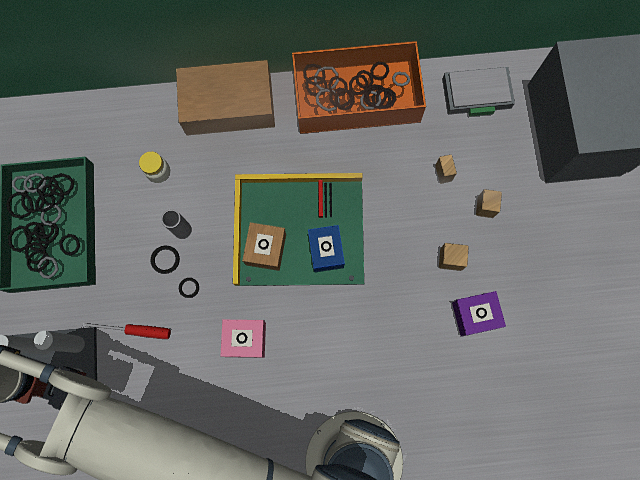

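View pics/side0.png

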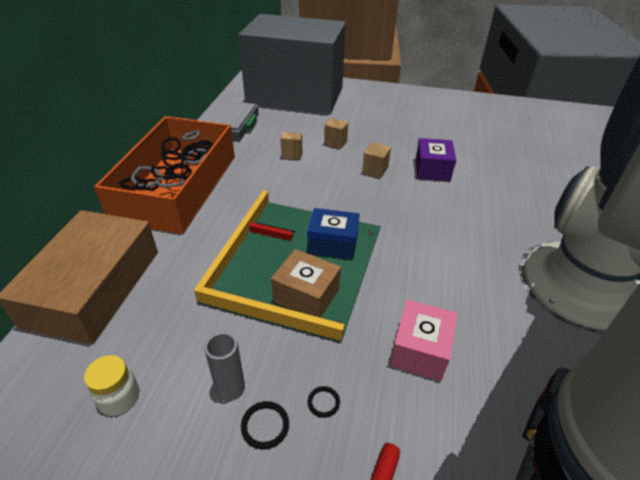

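Top: the board fences meet at about (237,178), the stop is at (321,198) in the leftmost slot with the free slots to its right. Brown carton is at (264,245) and blue at (326,247). Blocks are at (446,167), (489,203) and (454,256). The side view agrees.

```bash
cat >> h.py <<'E'
def cam(s,tool=None):
    K=240/np.tan(np.radians(float(s['vfov']))/2)
    T=s['world_from_camera'] if 'world_from_camera' in s else tool@s['tool_from_camera']
    return K,float(s['cx']),float(s['cy']),T
def rays(c,uv):
    K,cx,cy,T=c; uv=np.atleast_2d(uv).astype(float)
    d=np.c_[(uv[:,0]-cx)/K,-(uv[:,1]-cy)/K,-np.ones(len(uv))]
    return T[:3,3],d@T[:3,:3].T
def plane(c,uv,z):
    o,d=rays(c,uv); return o+d*((z-o[2])/d[:,2])[:,None]
def cloud(c,s):
    v,u=np.mgrid[:480,:640]; o,d=rays(c,np.c_[u.ravel(),v.ravel()])
    P=o+d*s['depth'].ravel()[:,None]; P[s['depth'].ravel()==0]=np.nan; return P.reshape(480,640,3)
def hsv(s): return cv2.cvtColor(s['image'],cv2.COLOR_RGB2HSV)
def rect(P):  # top points -> centre, long, short, angle of long side
    (c,(w,h),a)=cv2.minAreaRect((P[:,:2]*1000).astype(np.float32)); 
    if w<h: w,h,a=h,w,a+90
    return np.r_[c,w,h,(a+90)%180-90]
def tops(P,m,zlo,zhi,minpx=40):
    m=m&(P[...,2]>zlo)&(P[...,2]<zhi); n,L,st,_=cv2.connectedComponentsWithStats(m.astype(np.uint8))
    return [(st[i],rect(P[L==i]),np.median(P[L==i][:,2])) for i in range(1,n) if st[i,4]>=minpx]
np.set_printoptions(suppress=True,precision=3)
E
cat > m.py <<'E'
from h import *
def masks(s):
    H=hsv(s);h,sa,v=H[...,0].astype(int),H[...,1],H[...,2]
    return dict(yel=(h>20)&(h<32)&(sa>170)&(v>90),blue=(h>105)&(h<122)&(sa>150),red=((h<5)|(h>174))&(sa>170)&(v>60),wood=(h>8)&(h<20)&(sa>80)&(v>70),green=(h>60)&(h<90)&(sa>100))
if __name__=='__main__':
  for n in('top0','side0'):
    s=dict(np.load(f'pics/{n}.npz')); P=cloud(cam(s),s)
    print(n)
    Z={'yel':(.030,.042),'blue':(.055,.075),'red':(.018,.03),'wood':(.05,.075),'green':(.0,.012)}
    for k,m in masks(s).items():
        for st,r,z in tops(P,m,*Z[k]): print(k,st,np.round(r,1),round(z,4))
E
python3 m.py
```

```text
top0
yel [233 174 103 110 901] [533.8 106.7 262.3 237.8  -5.1] 0.0361
blue [308 225  37  44 937] [472.   16.4  91.6  70.1   2.8] 0.066
red [318 180   5  36 139] [600.1  17.5  89.3   9.5  -5.5] 0.0245
red [125 325  44  14 398] [326.8 439.5  99.7  23.7  77.4] 0.0234
wood [295  47 118  16 596] [940.9 -98.8 286.1   9.4  90. ] 0.0624
wood [299 109 126  17 463] [775.9 -98.1 297.1   6.8  89.8] 0.063
wood [440 155  17  21 245] [ 638.1 -285.5   50.2   30.3    5.7] 0.0596
wood [482 190  19  22 355] [ 542.9 -373.8   49.2   42.2  -15.1] 0.0597
wood [ 243  223   42   44 1064] [491.4 156.6  91.3  81.8 -14.9] 0.0661
wood [443 243  25  24 494] [ 425.7 -273.7   54.4   49.8   79.6] 0.06
green [   9  165   76  122 3325] [604.9 671.  286.4 179.8  -0.2] 0.0047
green [ 30 176  12  12  68] [717.  696.7  30.   26.   21.6] 0.0045
green [ 55 177  16  16 127] [705.1 631.5  49.   27.1  28.9] 0.0045
green [ 15 179   9  11  65] [712.1 739.   26.7  19.6   0.1] 0.0055
green [ 240  182  124  103 8555] [525.3  69.6 289.6 251.5  85. ] 0.0061
green [ 28 192  11  17  71] [673.9 701.4  46.3  22.2  22.2] 0.0046
green [ 10
[... 818 characters left out ...]
 156] [  539.5 -1207.7   123.5    26.4     5. ] 0.062
wood [325 118  23  15 222] [ 544.6 -370.9   49.4   45.4  -11.3] 0.0609
wood [105 123 120  66 890] [ 871.6 -111.3  274.4  149.3   89.3] 0.0641
wood [  97  132  135   84 1271] [861.  -94.3 296.1 171.4 -90. ] 0.0627
wood [281 132  21  12 195] [ 638.5 -283.2   48.4   31.4    5.4] 0.0604
wood [365 143  25  18 328] [ 426.6 -271.1   55.1   48.8   78.7] 0.0611
wood [ 271  250   70   55 1654] [492.5 156.5  91.8  82.8 -14.9] 0.0669
green [   0    0  234  182 1055] [1263.2 -775.6 1511.8   13.1   89.9] 0.0059
green [ 214  204   98  100 4308] [584.5  52.6 263.7 128.2  84.8] 0.0072
green [ 319  223   60  105 2083] [447.4  68.4 270.5  92.3  84.9] 0.0072
```

```bash
cat >> h.py <<'E'
from scipy.spatial.transform import Rotation as R
def down(th):
    a=np.radians((th+90)/2); return np.array([0,np.cos(a),np.sin(a),0])
def tool():
    st=monitor.read_state(); q=st['ee_rot']; T=np.eye(4); T[:3,:3]=R.from_quat([q[1],q[2],q[3],q[0]]).as_matrix(); T[:3,3]=st['eef_pos']; return T
def wrist(f):
    T=tool(); s=save('wrist',f); return s,cam(s,T)
E
cat > look.py <<'E'
from m import *
def report(f):
    s,c=wrist(f); P=cloud(c,s); M=masks(s)
    Z={'yel':(.030,.042),'blue':(.06,.072),'red':(.019,.03),'wood':(.055,.072),'green':(.0,.012)}
    for k,m in M.items():
        for st,r,z in tops(P,m,*Z[k],150): print(k,st,np.round(r,1),round(z,4))
    return s,c,P
E
python3 - <<'E'
from look import *
for th in (75.1,75.1-180): print(th,manip.ik([.491,.1565,.3],down(th)))
manip.goto([.491,.11,.33],down(75.1))
s,c,P=report('w1'); print(s['tool_from_camera'],monitor.read_state()['t'])
E
```

```text
75.1 [ 0.243 -0.106  1.289 -0.     1.959 -1.068]
-104.9 [ 0.243 -0.106  1.289 -0.     1.959  2.073]
yel [ 412   96   21   96 1065] [462.6 222.5  99.2  12.1  -5.2] 0.0358
yel [426 209  17  76 585] [578.4 212.2  90.   12.3  -4.9] 0.0359
yel [ 208  315  222   44 2058] [653.7  53.8 275.   12.8  84.8] 0.0361
blue [ 186  156   94  101 4369] [472.1  13.2  90.4  71.    3. ] 0.0662
red [263 266  23  69 606] [598.6  14.2  89.1  10.6  -5.3] 0.0241
wood [ 330  146   80   88 5276] [490.9 153.7  90.2  80.  -14.9] 0.066
wood [405 429  41  13 153] [798.5 152.1  48.9   2.9  89.4] 0.0655
wood [ 147  433  201   44 1794] [775.9 -74.1 256.6  43.8  80.1] 0.063
green [  156   101   275   237 31643] [524.5  66.4 289.1 249.7  85. ] 0.0062
[[-0.     0.965  0.263  0.073]
 [ 1.    -0.     0.002 -0.001]
 [ 0.002  0.263 -0.965 -0.162]
 [ 0.     0.     0.     1.   ]] 2.0333
```

View pics/w1.png

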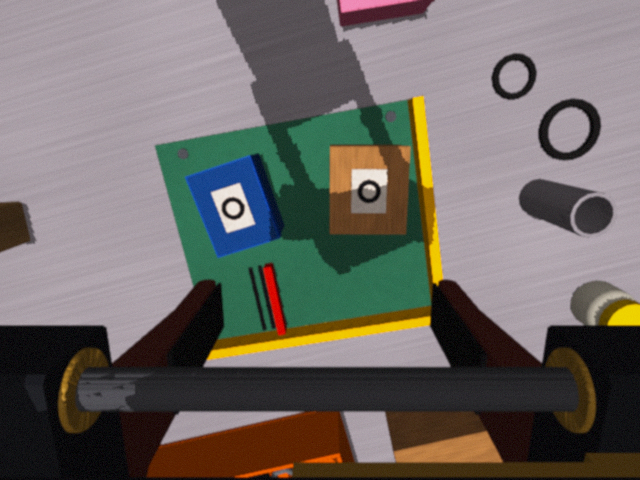

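The wrist view shows brown at (369,190), blue at (233,208), the red stop at (273,298) in the slot nearest the blue carton's packed place, and the fences. The tape is about 3 mm off the top camera in y. I'll take a half-turned second view to cancel the wrist camera's offset.

```bash
python3 - <<'E'
from look import *
p=np.array([.491,.11,.33])
print(monitor.read_state()['eef_pos'])
manip.goto([.5,.08,.33],down(75.1-180))
s,c,P=report('w2'); print(monitor.read_state()['t'],monitor.read_state()['eef_pos'])
E
```

```text
[0.491 0.111 0.33 ]
yel [ 159    9  295  289 6292] [530.8  71.4 301.7 260.7  85. ] 0.0359
blue [ 349  157   89  101 4340] [472.2  13.1  91.1  70.5   2.9] 0.0661
red [350  42  21  89 839] [599.7  14.3  88.8   9.9  -5.1] 0.0241
wood [ 220  181   80   86 5069] [491.1 153.4  91.1  80.8 -14.9] 0.0659
green [  183    29   282   258 38782] [524.5  66.4 289.4 248.9  85. ] 0.0061
4.6833 [0.5  0.08 0.33]
```

The two opposite wrist views agree within 0.5 mm: corner (661.6,199.6) mm, yaw -5.0°. The stop fits the -190 slot, so the gap is 35 mm and the block is block_31. Now the brown carton.

```bash
cat >> h.py <<'E'
C=np.array([.6616,.1996]); YAW=-5.0
def B(x,y,z):  # board mm -> world m
    a=np.radians(YAW); return np.array([C[0]+(np.cos(a)*x-np.sin(a)*y)/1e3, C[1]+(np.sin(a)*x+np.cos(a)*y)/1e3, z])
def inB(p):
    a=np.radians(YAW); d=(np.asarray(p)[:2]-C)*1e3; return np.array([np.cos(a)*d[0]+np.sin(a)*d[1],-np.sin(a)*d[0]+np.cos(a)*d[1]])
def say(m):
    s=monitor.read_state(); print(m,'t%.1f'%s['t'],'B',inB(s['eef_pos']).round(1),'z%.4f'%s['eef_pos'][2],'w%.4f'%s['width'],'F',s['contact_force'].round(1),'ff%.1f'%s['finger_force'])
def off(th): return down(th+OFF)
OFF=-180
E
python3 - <<'E'
from h import *
import h
# choose wrist branch with modest joint 6
qn=[manip.ik(B(-45,-40,.1),down(85+o))[5] for o in(0,-180)]; print(qn)
OFF=[0,-180][int(abs(qn[1])<abs(qn[0]))]
q=lambda th: down(th+OFF); print(OFF)
manip.goto([.491,.1535,.11],q(75.1))
print(manip.move_l([.491,.1535,.042],rate=.12,until_force=8)); say('down')
manip.close(15); say('grip')
manip.move_l(B(-50,-44,.042),q(85),rate=.1); say('near')
print(manip.move_l(B(-38,-44,.042),rate=.03,until_force=10)); say('x')
x=inB(monitor.read_state()['eef_pos'])[0]
print(manip.move_l(B(x,-33,.042),rate=.03,until_force=10)); say('y')
manip.release(); say('rel')
E
```

```text
[np.float64(-1.2763172509237388), np.float64(1.8652754026660538)]
0
False
down t7.9 B [-165.6  -60.7] z0.0427 w0.0879 F [0.4 0.2 0.6] ff0.0
grip t8.2 B [-165.1  -60.3] z0.0434 w0.0799 F [0.3 1.6 2.7] ff15.0
near t9.6 B [-50.3 -44.3] z0.0434 w0.0801 F [-4.8 -1.2  6.6] ff15.0
True
x t9.9 B [-43.3 -43.9] z0.0431 w0.0796 F [-0.3 -0.5  3.7] ff15.0
True
y t10.2 B [-43.3 -41.5] z0.0432 w0.0800 F [-0.3 -0.5  3.6] ff15.0
rel t10.5 B [-43.7 -42.2] z0.0423 w0.0878 F [-0.3 -0.1  0. ] ff0.0
```

```bash
cat >> h.py <<'E'
def push(axis,x,y,z,dist,F=15,rate=.03):
    """closed fingers, come down at board (x,y), push +axis at most dist mm, back off 3 mm and rise"""
    p=inB(monitor.read_state()['eef_pos']); manip.goto(B(x,y,.10),down(85))
    hit=manip.move_l(B(x,y,z),rate=.15,until_force=8)
    if hit: say('HIT coming down'); return False
    d=np.array([dist,0]) if axis=='x' else np.array([0,dist])
    r=manip.move_l(B(x+d[0],y+d[1],z),rate=rate,until_force=F); say('push '+axis+' '+str(r))
    e=inB(monitor.read_state()['eef_pos'])-8*d/dist
    manip.move_l(B(*e,z),rate=.1); manip.move_l(B(*e,.10),rate=.25); return r
E
python3 - <<'E'
from h import *
from look import report
manip.move_l(B(-43.7,-42.2,.10),rate=.2); manip.close(15)
push('y',-45,-104,.028,25)
push('x',-115,-40,.028,25)
push('y',-45,-100,.028,20)
manip.goto(B(-135,-100,.25),down(85))
report('w3'); say('')
print('expect',B(-45,-40,0))
E
```

```text
push y True t13.9 B [-44.7 -89.6] z0.0285 w0.0005 F [-0.1 -3.   2.7] ff1.4
push x True t16.2 B [-100.8  -40. ] z0.0279 w0.0007 F [ 0.6  0.4 -0.2] ff0.0
push y True t18.5 B [-44.6 -89.6] z0.0287 w0.0002 F [-0.3 -2.1  2.3] ff1.3
yel [ 434   78   27  247 2383] [526.2 217.  227.   12.3  -5.1] 0.0359
yel [140 341  44  14 452] [643.  -67.2  43.2  12.4  85.1] 0.0363
blue [ 150  111  108  122 7227] [471.9  13.1  90.4  71.6   2.8] 0.0663
red [231 253  15  72 780] [591.7  15.   75.1  10.4  -4.9] 0.0241
wood [ 351  264   92   61 3965] [594.  165.3  80.6  54.3  85.1] 0.0659
wood [492 465  76  12 651] [798.6 291.2  70.1   3.9 -89.8] 0.061
green [  123    82   316   249 50122] [524.4  66.6 289.5 249.7  84.9] 0.0062
 t19.9 B [-135.1 -100.2] z0.2465 w0.0006 F [ 0.8 -0.1 -0.1] ff0.0
expect [0.613 0.164 0.   ]
```

```bash
python3 - <<'E'
from h import *
push('x',-108,-40,.02,18,F=25,rate=.02)
p=[.472,.0131]
manip.release()
manip.goto([*p,.11],down(92.9))
print(manip.move_l([*p,.042],rate=.12,until_force=8)); say('down')
manip.close(15); say('grip')
manip.move_l(B(-145,-143,.042),down(85),rate=.08); say('turn')
manip.move_l(B(-50,-143,.042),rate=.1); say('near')
print(manip.move_l(B(-38,-143,.042),rate=.03,until_force=10)); say('x')
manip.release(); say('rel')
e=inB(monitor.read_state()['eef_pos']); manip.move_l(B(*e,.10),rate=.2); manip.close(15)
push('y',-45,-202,.034,50,F=15,rate=.04)
E
```

```text
push x True t21.9 B [-101.1  -40. ] z0.0200 w0.0005 F [0.2 0.3 0.3] ff0.0
False
down t25.4 B [-172.2 -202. ] z0.0425 w0.0879 F [-0.8 -0.3 -0.2] ff0.0
grip t25.9 B [-172.1 -201.8] z0.0430 w0.0700 F [0.2 3.2 3.6] ff15.0
turn t26.8 B [-144.5 -144.4] z0.0431 w0.0702 F [-3.2 -3.7  7.3] ff15.0
near t27.9 B [ -50.3 -143.3] z0.0430 w0.0696 F [-5.1  0.5  7.9] ff15.0
True
x t28.3 B [ -43.8 -143.2] z0.0428 w0.0701 F [-0.9 -1.   3.3] ff15.0
rel t28.8 B [ -44.3 -142.8] z0.0422 w0.0877 F [-1.5 -0.2  0.8] ff0.0
push y True t32.5 B [ -44.8 -158.8] z0.0341 w0.0007 F [ 0.6 -0.9  2. ] ff1.0
```

```bash
python3 - <<'E'
from h import *
from look import report
push('x',-110,-115,.02,18,F=20,rate=.025)
push('y',-45,-168,.034,16,F=20,rate=.025)
manip.goto(B(-190,-110,.27),down(85))
report('w4'); say('')
print('expect',B(-45,-40,0),B(-45,-115,0))
E
```

```text
push x True t34.8 B [-101. -115.] z0.0203 w0.0005 F [ 0.4 -0.2  0.2] ff0.0
push y True t37.1 B [ -44.6 -158.9] z0.0347 w0.0005 F [-0.3 -1.2  2.4] ff1.2
yel [ 436  144   25  181 2086] [503.7 218.9 181.5  12.3  -5.2] 0.0359
red [626   4  14  28 270] [318.8 390.7  23.4  11.6   8.2] 0.0221
red [248 297  12  28 269] [569.7  17.   31.4  10.3  -5.3] 0.0241
wood [ 360  311   84   14 1015] [571.7 167.3  80.    9.9  85. ] 0.0656
green [  150   143   290   214 44038] [518.   67.1 289.4 236.4  85. ] 0.0062
 t38.7 B [-189.8 -110.4] z0.2673 w0.0000 F [-0.3 -0.1 -0. ] ff0.0
expect [0.613 0.164 0.   ] [0.607 0.089 0.   ]
```

View pics/w4.png

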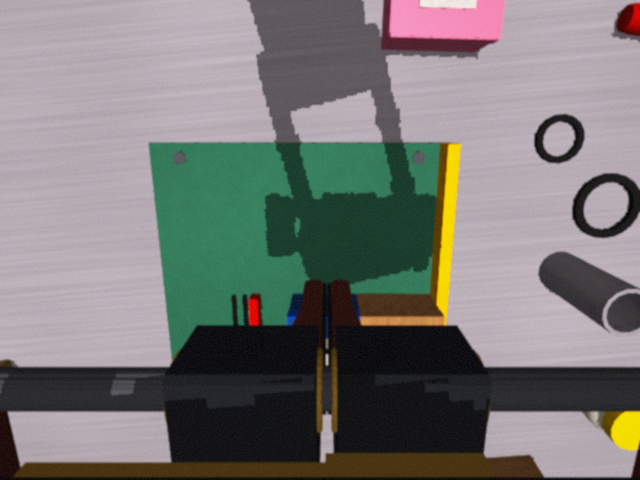

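The view shows the brown and blue front edges at rows ~300-320, mostly hidden by the gripper; both cartons' front faces were met at the same x (-101). I'll look at the block from close by and check the cartons with the top camera once the arm is away.

```bash
python3 - <<'E'
from look import *
for o in(0,-180): print(manip.ik([.638,-.288,.2],down(5.5+o)), manip.ik(B(-55,-167,.1),down(-5+o)))
manip.release()
manip.goto([.62,-.288,.25],down(5.5))
report('w5'); say('')
s=save('top','top5'); P=cloud(cam(s),s); M=masks(s)
for k,z in(('blue',(.055,.075)),('wood',(.055,.075)),('red',(.018,.03)),('yel',(.03,.042))):
    for st,r,zz in tops(P,M[k],*z): print(k,st,r.round(1))
cv2.imwrite('pics/top5c.png',cv2.resize(s['image'][150:300,210:410,::-1],None,fx=4,fy=4))
E
```

```text
[-0.473  0.368  0.952 -0.     1.821 -0.569] [ 0.007  0.084  1.455 -0.     1.603  0.094]
[-0.473  0.368  0.952 -0.     1.821  2.573] None
wood [ 512   25   45  166 1040] [ 775.6 -187.1  126.4    2.4   89.9] 0.0639
wood [  68  140   69   77 3787] [ 426.  -277.    55.5   49.6   77.6] 0.06
wood [539 186 101  12 167] [ 838.7 -246.4   91.1    0.3    0. ] 0.0635
wood [ 320  199   58   36 1930] [ 638.4 -288.9   49.5   31.1    6.1] 0.0601
wood [ 214  272   54   57 1862] [ 543.9 -377.1   49.4   42.9  -13.7] 0.0602
 t41.7 B [   1.3 -487.9] z0.2510 w0.0880 F [ 0.4 -0.   0.3] ff0.0
blue [273 174  30  40 858] [606.2  91.7  92.2  67.7  -5. ]
wood [295  46 118  16 485] [940.7 -98.3 285.1   8.6 -89.9]
wood [299 111 106  14 298] [775.3 -75.6 251.6   7.  -89.9]
wood [406 110  19   5  58] [ 774.7 -225.7   43.3    6.3   89.6]
wood [237 175  35  38 969] [612.9 167.6  91.6  78.2  -5.3]
wood [494 200   7  12  52] [ 528.5 -386.3   28.1   11.5  -21.1]
red [318 180   5  37 142] [598.8  17.6  90.    9.7  -5.3]
red [125 325  44  14 401] [326.5 439.   99.5  23.7  78.4]
yel [233 175   6 109 422] [542.5 218.7 258.9  11.9  -5.1]
yel [303 174  31   4 110] [650.3  17.3  71.1  10.4  84.6]
```

View pics/top5c.png

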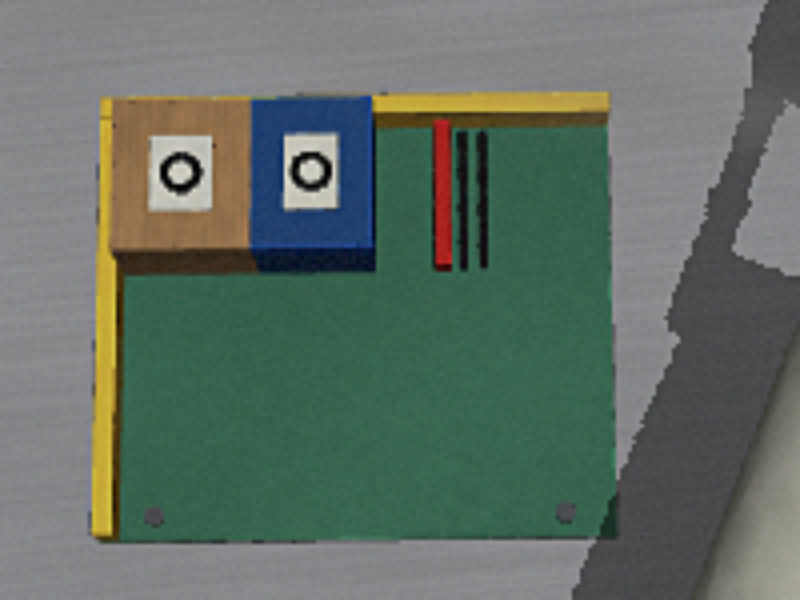

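View pics/w5.png

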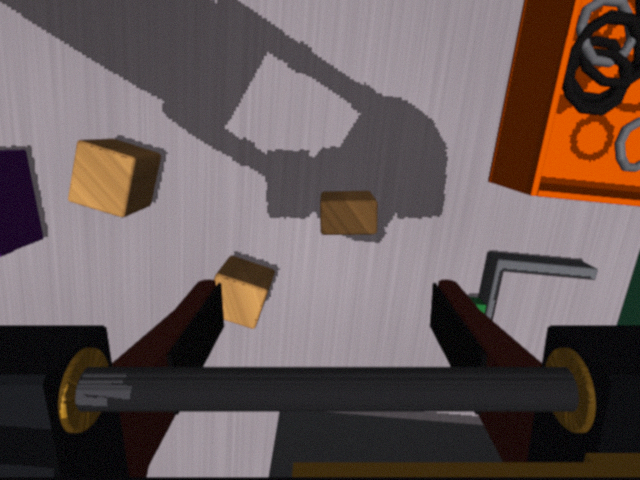

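Top crop: both cartons sit flush in the corner and against each other, and the gap to the red stop at (443,195) is open. Wrist view: block_31 is at (348,213), measuring 49.5 x 31.1 mm with its top at 60 mm.

```bash
python3 - <<'E'
from look import *
p=[.6384,-.2889]
manip.goto([*p,.10],down(5.8))
print(manip.move_l([*p,.034],rate=.12,until_force=8)); say('down')
manip.close(25); say('grip')
manip.move_l([*p,.13],rate=.2); 
manip.goto(B(-55,-167.5,.13),down(-5)); say('hover')
s,c=wrist('w6')
r=manip.move_l(B(-55,-167.5,.070),rate=.12,until_force=8); say('mid %s'%r)
if not r:
    r=manip.move_l(B(-55,-167.5,.036),rate=.03,until_force=6); say('in %s'%r)
E
```

```text
False
down t43.1 B [  20.  -488.9] z0.0353 w0.0878 F [-0.5 -0.7  1. ] ff0.0
grip t43.8 B [  19.6 -488.7] z0.0342 w0.0499 F [0.5 0.1 1.3] ff25.0
hover t45.6 B [ -54.8 -168.4] z0.1295 w0.0496 F [ 0.5 -0.2 -1.6] ff25.0
mid False t46.4 B [ -54.7 -167.7] z0.0704 w0.0497 F [-0.   0.4 -0.3] ff25.0
in True t47.3 B [ -55.3 -167.5] z0.0401 w0.0494 F [-0.4 -0.3  5.1] ff25.0
```

It seated at the expected height (34.2 + 6 mm). Release, withdraw and check.

```bash
python3 - <<'E'
from look import *
manip.release(); say('rel')
manip.move_l(B(-55,-167.5,.14),rate=.15)
manip.goto([.45,-.25,.25],down(-5)); say('away')
s=save('top','top7'); P=cloud(cam(s),s); M=masks(s)
for k,z in(('blue',(.055,.075)),('wood',(.055,.075)),('red',(.018,.03))):
    for st,r,zz in tops(P,M[k],*z): print(k,st[:4],r.round(1),round(zz,4),inB((r[:2]-[0,3.2])/1e3).round(1))
s2=save('side','side7')
a=cv2.resize(s['image'][160:250,220:360,::-1],(560,360)); b=cv2.resize(s2['image'][180:350,180:400,::-1],None,fx=2.5,fy=2.5)[:240]
b=cv2.resize(s2['image'][180:350,185:397,::-1],(449,360))
cv2.imwrite('pics/end.png',np.vstack([cv2.resize(a,(467,300)),cv2.resize(b,(467,300))]))
E
```

```text
rel t48.0 B [ -56.  -167.6] z0.0390 w0.0878 F [-0.2  0.5  0.4] ff0.0
away t50.1 B [-171.3 -465.6] z0.2492 w0.0878 F [-0.   0.6  0.2] ff0.0
blue [273 174  30  40] [606.   91.7  92.   67.7  -5. ] 0.0659 [ -45.7 -115.6]
wood [296  47 118  16] [ 940.9 -100.5  286.2   10.3  -90. ] 0.0654 [ 304.7 -277.8]
wood [369 109  56   9] [ 776.  -182.1  130.6    5.9  -89.2] 0.0654 [ 147.5 -373.5]
wood [299 114  70  11] [776.3 -31.9 164.3   5.6  89.9] 0.0649 [ 134.7 -223.8]
wood [237 175  35  38] [612.6 167.7  91.1  79.   -5.5] 0.066 [-45.7 -39.2]
wood [304 188  13  20] [590.2  41.   49.2  28.   -5.2] 0.0659 [ -57.  -167.4]
wood [444 243  24  24] [ 425.6 -272.7   61.2   37.5   59. ] 0.06 [-193.6 -494.3]
red [318 180   5  37] [600.3  17.4  89.6   9.5  -5.4] 0.0241 [ -44.9 -190. ]
red [125 325  44  14] [327.  439.7  98.9  23.6  76.7] 0.0235 [-353.9  206.8]
```

View pics/end.png

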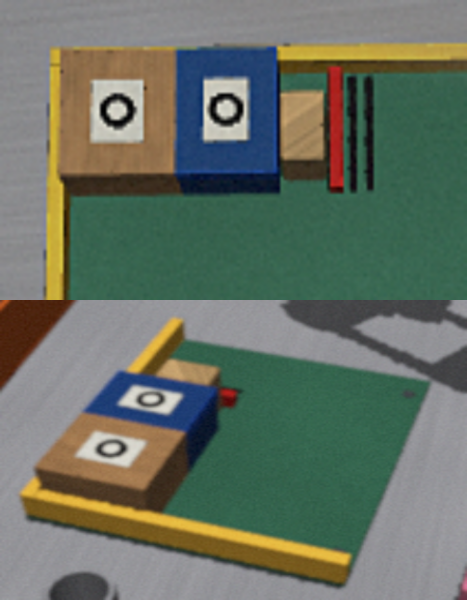

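The end picture shows both cartons flush. The block stands upright in the gap at about (302,133), at board (-57,-167.4) with its top at 66 mm, and the robot is clear.

```bash
python3 -c "
from h import *
print(order.job_done())"
```

```text
the job is handed in; nothing more can be done
None
```

I packed the brown carton and then the blue one tight into the corner, stood block_31 upright in the 35 mm gap beside the stop, and handed the job in at about 50 s on the robot's clock.

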